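Make up two assembly kits from the bench stock

TASK

Make up the two kits from the stock on the bench: the black knob, the flanged brass bushing and the aluminium block go into the yellow tray, the red knob and the plain brass sleeve into the blue tray. Stand each part upright on the tray floor, one part to a compartment (any compartment of its tray). Leave the white roller, the hexagonal nut and the oil bottle where they stand.

Things in the scene. Friction and masses are not known exactly. Their poses are not given: they have to be found in the camera images.
- yellow_tray: Yellow kit tray, 226 x 78 mm, three compartments in a row, each 70 x 70 mm inside. Fixed flat on the bench, left or right of the stock. Walls 4 mm thick, 16 mm high over the bench; floor 4 mm thick. Origin: centre of its underside; x along its long side, y along its short side. Compartment centres at x = -74, 0 and +74 mm, y = 0.
- blue_tray: Blue kit tray, 152 x 78 mm, two compartments in a row, each 70 x 70 mm inside. Fixed flat on the bench, left or right of the stock. Walls 4 mm thick, 16 mm high over the bench; floor 4 mm thick. Origin: centre of its underside; x along its long side, y along its short side. Compartment centres at x = -37 and +37 mm, y = 0.
- black_knob: Black plastic hand knob: round foot 30 mm across from 0 to 18 mm height, ribbed head 42 mm across (45 over the look-only ribs) from 20 to 46 mm height. Origin: centre of its underside; z is up. Loose, stands upright at the start in the middle of the bench.
- red_knob: Red plastic hand knob, same shape as the black one: foot 30 mm across up to 18 mm, head 42 mm across (45 over the look-only ribs) from 20 to 46 mm height. Origin: centre of its underside; z is up. Loose, stands upright at the start in the middle of the bench.
- flanged_bushing: Flanged brass bushing: flange 50 mm across and 6 mm thick at the bottom, barrel 28 mm across above it, 45 mm high in all; small dark bore (14 mm) on top. Origin: centre of its underside; z is up. Loose, stands upright at the start in the middle of the bench.
- plain_sleeve: Plain brass sleeve without flange: straight thin-walled cylinder 34 mm across, 60 mm high; wide dark bore (26 mm) on top. Origin: centre of its underside; z is up. Loose, stands upright at the start in the middle of the bench.
- alu_block: Square aluminium bearing block 40 x 40 mm, 45 mm high, its sides along its x and y; dark bore and four small dark holes on top. Origin: centre of its underside; z is up. Loose, stands upright at the start in the middle of the bench.
- white_roller: White plastic roller 40 mm across, 45 mm high, steel disc on top: stays in stock. Origin: centre of its underside; z is up. Loose, stands upright at the start in the middle of the bench.
- hex_nut: Dark steel hexagonal coupling nut, 42 mm over corners, 42 mm high: stays in stock. Origin: centre of its underside; z is up. Loose, stands upright at the start in the middle of the bench.
- oil_bottle: Small green oil bottle with a white cap, 32 mm across, 70 mm high (the tallest thing among the stock): stays where it is. Origin: centre of its underside; z is up. Loose, stands upright at the start in the middle of the bench.
Not all that is in view belongs to the job. There is more than one size of the blue_tray; the one meant has the size given above.

How it is judged:
At the end, for the whole second after the job is handed in: The five parts each alone in a compartment of their own tray: within 21 mm of its centre along both tray axes, underside below 9 mm over the bench, upright within 0.1 rad, at rest. Roller, nut and bottle upright within 0.1 rad and within 30 mm of their starts (((x of black_knob in the frame of yellow_tray between -0.095 and -0.053 m and x of flanged_bushing in the frame of yellow_tray between -0.021 and 0.021 m and x of alu_block in the frame of yellow_tray between 0.053 and 0.095 m) or (x of black_knob in the frame of yellow_tray between -0.095 and -0.053 m and x of flanged_bushing in the frame of yellow_tray between 0.053 and 0.095 m and x of alu_block in the frame of yellow_tray between -0.021 and 0.021 m) or (x of black_knob in the frame of yellow_tray between -0.021 and 0.021 m and x of flanged_bushing in the frame of yellow_tray between -0.095 and -0.053 m and x of alu_block in the frame of yellow_tray between 0.053 and 0.095 m) or (x of black_knob in the frame of yellow_tray between -0.021 and 0.021 m and x of flanged_bushing in the frame of yellow_tray between 0.053 and 0.095 m and x of alu_block in the frame of yellow_tray between -0.095 and -0.053 m) or (x of black_knob in the frame of yellow_tray between 0.053 and 0.095 m and x of flanged_bushing in the frame of yellow_tray between -0.095 and -0.053 m and x of alu_block in the frame of yellow_tray between -0.021 and 0.021 m) or (x of black_knob in the frame of yellow_tray between 0.053 and 0.095 m and x of flanged_bushing in the frame of yellow_tray between -0.021 and 0.021 m and x of alu_block in the frame of yellow_tray between -0.095 and -0.053 m)) and y of black_knob in the frame of yellow_tray between -0.021 and 0.021 m and z of each of black_knob, flanged_bushing, alu_block in the frame of yellow_tray below 0.009 m and angle between each of black_knob, flanged_bushing, alu_block, red_knob, plain_sleeve, white_roller, hex_nut, oil_bottle's own z axis and vertical below 0.1 rad and linear speed of each of black_knob, flanged_bushing, alu_block, red_knob, plain_sleeve below 0.02 m/s and angular speed of each of black_knob, flanged_bushing, alu_block, red_knob, plain_sleeve below 0.2 rad/s and y of flanged_bushing in the frame of yellow_tray between -0.021 and 0.021 m and y of alu_block in the frame of yellow_tray between -0.021 and 0.021 m and ((x of red_knob in the frame of blue_tray between -0.058 and -0.016 m and x of plain_sleeve in the frame of blue_tray between 0.016 and 0.058 m) or (x of red_knob in the frame of blue_tray between 0.016 and 0.058 m and x of plain_sleeve in the frame of blue_tray between -0.058 and -0.016 m)) and y of red_knob in the frame of blue_tray between -0.021 and 0.021 m and z of each of red_knob, plain_sleeve in the frame of blue_tray below 0.009 m and y of plain_sleeve in the frame of blue_tray between -0.021 and 0.021 m and distance of each of white_roller, hex_nut, oil_bottle from where it was at the start of the episode below 0.03 m); the robot touches nothing.
It fails at once if the white roller is shifted more than 30 mm (distance of white_roller from where it was at the start of the episode above 0.03 m).
It fails at once if the hex nut is shifted more than 30 mm (distance of hex_nut from where it was at the start of the episode above 0.03 m).
It fails at once if the oil bottle is shifted more than 30 mm (distance of oil_bottle from where it was at the start of the episode above 0.03 m).
It also fails if it takes over 120 s, if anything falls off the work surface, if the arm or the gripper's body presses on something with over 40 N, if the wrist force passes 120 N, or if a joint passes its speed limit or range.

ROBOT

A 7-joint arm with a two-finger parallel gripper is mounted at the origin on the work surface. World frame = base frame: x ahead of the robot, y to its left, z up, the work surface at z = 0. Lengths are in m, angles in rad, forces in N, time in s.
With the tool pointing down it reaches from about 0.425 to 0.875 m from the base axis. Payload 4.7 kg.
Tool frame: the origin (TCP) lies midway between the tips of the shut fingers; the grasp point (between the pads) lies 19 mm behind it; z points along the fingers, y is the line along which they close (so a half turn about z gives the same grasp; the last joint's range is limited). The gripper opens to 87 mm and grips with 3 to 60 N. Pads are 19 mm wide; open, the fingers measure 117 mm over their backs; the gripper's body (75 mm by 190 mm) begins 51 mm behind the grasp point.
Start: joints at [1.216, 0.321, -0.07, 1.45, 0.023, 1.371, -0.057], TCP at [0.234, -0.606, 0.223] pointing down, gripper open.
Joint ranges: [-2.86, 2.86], [-0.3, 2.09], [-1.38, 1.24], [0.06, 2.45], [-1.56, 4.7], [0.09, 2.05], [-2.69, 2.69]. Speed limits (rad/s): [2.57, 2.57, 3.14, 3.14, 3.14, 3.14, 3.14].

INTERFACE

Orientations are given as a 3x3 rotation matrix whose columns are the frame's x, y, z axes.
In Python, from plant import sense, cams, robot, spotter gives the robot as it stands. The module is installed in compiled form; this text tells all that it offers.
- The arm moves only by the tool play_rows, never from a script. Its argument "series" is a list of rows, each an object with "dp": the shift along the tool's x, y, z in mm, a list of three; "angular": the turn, a rotation vector about the tool's x, y, z in rad, a list of three; "hand": the opening, from -1 (shut) to 1 (fully open). A call has 1 to 10 rows; each row shifts and turns the commanded pose from where the row before left it, along the tool's axes as they then stand; what a row does not reach is not made up. A row lasts 1/12 s, in which the tool goes at most 41.7 mm and 7.16 degrees, less where a joint would pass 70% of its speed; a pose out of reach is approached as far as the arm can. A call is refused whole if a number of a shift passes 41.7 or a number of a turn 0.125, either way. A call with a gripper value outside its range is refused whole. The fingers move at their own pace and stop on an object; "force" is the grip in N (left out, the last holds). Time passes only in rows, so rows that do not move let the fingers close. It gives the time, the measured TCP pose, the force, the opening and the grip force at its end, in the units of the state.
- sense(): the state, without advancing time (a new reading comes with each control period).
- cams.grab_frame(name): name is "scene" or "top" or "wrist"; returns a dict with "frame" (384x512x3 uint8, red, green, blue), "range_z" (384x512 float32, m along the optical axis (not along the pixel's ray), 0 where there is no reading), "K" (3x3 intrinsics, pixels), "k1" (the pictures are not rectified: a ray, as slopes to the right and down, at radius r is drawn at 1 + k1 r^2 times it, then the intrinsics apply), "R" (3x3) and "t" (3): a world point X has camera coordinates R X + t. Camera axes: x right, y down, z forward; pixel columns grow to the right and rows downward; lengths in m; the calibration is good to about 2 mm. A picture is of the moment at which its call begins.
- robot.hand_in(): hands the job in; it is judged then, once.
Trained networks look in a picture, given as the dict that the camera call returned (one of the last four; its "shot" number tells which), for a name from the list of things; names that differ only in an ending like _2 or _b are one class to them, and where a whole thing is asked for, a point or a joint stands for the part that bears it (a point fixed in the world has none). Each returns a list of dicts, best first, with "p" (0 to 1); they miss things now and then, are a little off and sometimes report something else, mostly with a low value. They report only what shows in the picture. A call takes as long as a camera call. They do not tell look-alikes from the thing itself.
- spotter.recognise(picture, target): "position" ([row, column] in pixels, amid what is visible of it).
- spotter.outline_of(picture, target): "mask" (384x512 bool, what is visible of it) and "position" ([row, column] in pixels, amid what is visible of it).
The state is a dict: "clock": time; "qpos": joint angles; "joint_velocities": joint speeds; "joint_torque": joint torques, N m; "tool_pos": TCP position; "orientation": TCP orientation; "contact_force": force on the tool from outside, world axes, zero at the start; "moment": the same for the moment, N m; "gripper_width": opening from 0.0 (shut) to 1.0 (fully open); "grip_force": force on a finger pad.
Only numpy, scipy, OpenCV 4.12 (cv2) and the standard library are available. Lean on these libraries where they do the work, as an engineer would, in place of code of your own. Each camera call takes 0.05 s, during which the arm holds its last target. There are 200 camera calls.

## Working session

There is one attempt and no reset: what is moved stays moved. The work goes in short steps, Python scripts to look and compute and a tool call to move; the robot and the scene stay as the last step left them, time stands still between calls to the robot, and variables do not carry over. Pictures are saved under pics/ and viewed, at most 14 in all, crops included, and the job is handed in when it is done.

Besides the shell and the picture viewer there is one more tool, called as a command line: name --argument value ..., lists and objects as JSON in quotes. play_rows: Moves the arm, as the interface text tells. Its arguments: {"type":"object","properties":{"series":{"type":"array"},"force":{"type":"number"}},"required":["series"]}

```bash
mkdir -p pics
cat > h.py <<'E'
import numpy as np, cv2
from plant import sense, cams, robot, spotter
def world(p,uv,depth=None,z=None):
    K=p["K"];u,v=uv
    x=(u-K[0,2])/K[0,0];y=(v-K[1,2])/K[1,1]
    a,b=x,y
    for _ in range(20):
        s=1+p["k1"]*(a*a+b*b);a,b=x/s,y/s
    d=np.array([a,b,1.]);R=np.array(p["R"]);t=np.array(p["t"])
    c=-R.T@t;w=R.T@d
    if z is not None: return c+w*(z-c[2])/w[2]
    return c+w*depth
def cloud(p):
    vv,uu=np.mgrid[0:384,0:512];K=p["K"]
    x=(uu-K[0,2])/K[0,0];y=(vv-K[1,2])/K[1,1];a,b=x,y
    for _ in range(20):
        s=1+p["k1"]*(a*a+b*b);a,b=x/s,y/s
    d=p["range_z"];P=np.stack([a*d,b*d,d],-1)
    return (P-np.array(p["t"]))@np.array(p["R"])
def save(p,n): cv2.imwrite(f"pics/{n}.png",cv2.cvtColor(p["frame"],cv2.COLOR_RGB2BGR))
E
python3 - <<'E'
from h import *
for n in("top","scene"):
    p=cams.grab_frame(n);save(p,n)
    if n=="top":
        print(p["K"],p["k1"],p["R"],p["t"])
        C=cloud(p); np.save("C.npy",C)
        for t in "yellow_tray blue_tray black_knob red_knob flanged_bushing plain_sleeve alu_block white_roller hex_nut oil_bottle".split():
            for o in spotter.outline_of(p,t):
                m=o["mask"]&(p["range_z"]>0); Q=C[m]
                zt=np.percentile(Q[:,2],95); top=Q[Q[:,2]>zt-.006]
                print(t,round(o["p"],2),np.round(o["position"]),m.sum(),"z",zt.round(3),"mid",((top.min(0)+top.max(0))/2).round(3),"ext",np.ptp(top,axis=0).round(3))
s=sense();print(s["clock"],s["orientation"],s["tool_pos"],s["gripper_width"])
E
```

```text
[[407.06668254   0.         254.27277837]
 [  0.         407.06668254 189.79319006]
 [  0.           0.           1.        ]] 0.021391209808764834 [[-1.30866122e-03 -9.99903680e-01  1.38173476e-02]
 [-9.89778058e-01 -6.75337157e-04 -1.42614655e-01]
 [ 1.42610250e-01 -1.38627418e-02 -9.89681838e-01]] [-0.01003571  0.4598159   0.99827137]
yellow_tray 0.66 [185. 153.] 2745 z 0.017 mid [0.48  0.254 0.016] ext [0.232 0.117 0.01 ]
blue_tray 0.8 [184. 361.] 1791 z 0.017 mid [ 0.474 -0.293  0.016] ext [0.158 0.1   0.011]
blue_tray 0.58 [114. 329.] 885 z 0.012 mid [ 0.67  -0.215  0.011] ext [0.114 0.063 0.01 ]
blue_tray 0.55 [285. 358.] 4245 z 0.023 mid [ 0.221 -0.262  0.023] ext [0.23  0.145 0.011]
blue_tray 0.29 [188. 289.] 245 z 0.047 mid [ 0.459 -0.098  0.045] ext [0.038 0.038 0.008]
black_knob 0.74 [184. 205.] 264 z 0.049 mid [0.466 0.111 0.046] ext [0.044 0.04  0.007]
black_knob 0.28 [151. 252.] 198 z 0.062 mid [ 0.556 -0.008  0.061] ext [0.033 0.033 0.009]
red_knob 0.59 [148. 296.] 246 z 0.049 mid [ 0.571 -0.119  0.046] ext [0.042 0.041 0.008]
flanged_bushing 0.74 [194. 244.] 281 z 0.046 mid [0.45  0.011 0.046] ext [0.025 0.025 0.01 ]
plain_sleeve 0.78 [153. 252.] 195 z 0.062 mid [ 0.555 -0.007  0.061] ext [0.031 0.03  0.009]
alu_block 0.64 [108. 228.] 340 z 0.047 mid [0.676 0.06  0.046] ext [0.049 0.051 0.008]
white_roller 0.73 [146. 296.] 214 z 0.049 mid [ 0.57  -0.119  0.047] ext [0.04  0.036 0.007]
white_roller 0.48 [187. 290.] 192 z 0.048 mid [ 0.46  -0.097  0.045] ext [0.036 0.035 0.007]
hex_nut 0.63 [149. 211.] 219 z 0.045 mid [0.57  0.101 0.042] ext [0.035 0.038 0.007]
oil_bottle 0.75 [110. 273.] 169 z 0.071 mid [ 0.671 -0.061  0.069] ext [0.016 0.013 0.007]
0.6 [[ 9.32738237e-01  3.60554268e-01 -2.95029381e-05]
 [ 3.60554264e-01 -9.32738235e-01 -8.23048800e-05]
 [-5.71938942e-05  6.61314985e-05 -9.99999996e-01]] [ 0.2343189  -0.60631534  0.22256644] 0.9989605375974596
```

View pics/top.png

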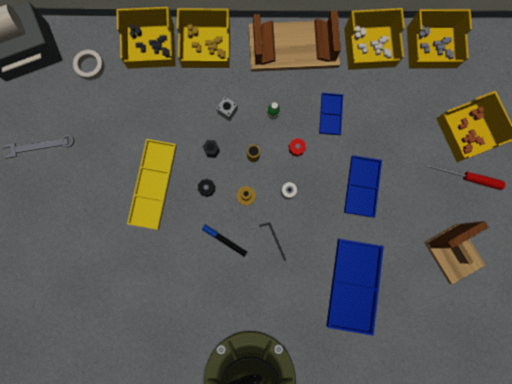

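View pics/scene.png

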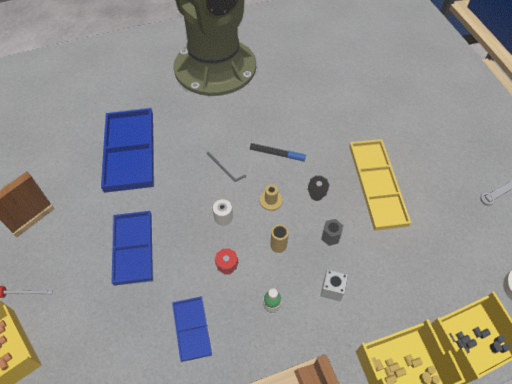

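The top view shows three blue trays: (361,184), (329,114) and (358,285) (column, row). The middle one at (361,184) fits 152 x 78 mm; the second is too small and the third too large. The parts are black knob (206,187), bushing (246,195), sleeve (254,153), red knob (297,147) and block (227,107). The roller (289,190), nut (211,149) and bottle (273,110) stay. I'll refine the poses and check a crop.

Run:
```python
from h import *
p=cams.grab_frame("top");C=cloud(p)
cv2.imwrite("pics/crop.png",cv2.resize(cv2.cvtColor(p["frame"][85:240,120:400],cv2.COLOR_RGB2BGR),None,fx=2.8,fy=2.8,interpolation=cv2.INTER_CUBIC))
hsv=cv2.cvtColor(p["frame"],cv2.COLOR_RGB2HSV)
Z=C[...,2]
for n,lo,hi,b in(("yellow",18,35,(120,130,190,240)),("small",105,130,(300,85,345,142)),("blue",105,130,(340,148,392,222)),("big",105,130,(320,230,395,340))):
    m=np.zeros((384,512),np.uint8);x0,y0,x1,y1=b
    m[y0:y1,x0:x1]=((hsv[...,0]>=lo)&(hsv[...,0]<=hi)&(hsv[...,1]>100)&(hsv[...,2]>40))[y0:y1,x0:x1]
    vs,us=np.nonzero(m&(p["range_z"]>0).astype(np.uint8))
    Q=C[vs,us,:2]; r=cv2.minAreaRect((Q*1000).astype(np.float32));print(n,r,m.sum())
def top(n,x,y,h):
    m=(np.hypot(C[...,0]-x,C[...,1]-y)<.035)&(Z>h-.01)&(Z<h+.01)
    Q=C[m];(cx,cy),r=cv2.minEnclosingCircle((Q[:,:2]*1000).astype(np.float32))
    print(n,m.sum(),"circ",cx,cy,r,"bb",((Q.min(0)+Q.max(0))/2*1000).round(),"mean",(Q.mean(0)*1000).round(),cv2.minAreaRect((Q[:,:2]*1000).astype(np.float32)))
for a in(("black",.466,.111,.046),("bush",.45,.011,.045),("roller",.46,-.097,.045),("hex",.57,.101,.042),("sleeve",.555,-.007,.06),("red",.571,-.119,.046),("alu",.676,.06,.045),("bottle",.671,-.061,.07)): top(*a)
```

```text
yellow ((482.074951171875, 256.3691711425781), (85.93171691894531, 231.4547882080078), 79.73483276367188) 2801
small ((672.2850341796875, -217.1456298828125), (59.874977111816406, 115.82185363769531), 85.21144104003906) 910
blue ((476.52667236328125, -295.7389831542969), (84.62631225585938, 157.25430297851562), 80.68399047851562) 1839
big ((218.33181762695312, -265.5220947265625), (122.69230651855469, 223.960205078125), 80.83819580078125) 4254
black 232 circ 466.02227783203125 110.77616882324219 22.02743911743164 bb [466. 111.  43.] mean [465. 111.  45.] ((465.6321105957031, 110.35023498535156), (42.05261993408203, 41.3992805480957), 22.480815887451172)
bush 97 circ 449.8226623535156 11.129912376403809 13.693524360656738 bb [450.  11.  42.] mean [450.  11.  44.] ((449.9302978515625, 10.68621826171875), (25.06451988220215, 25.575084686279297), 89.92720794677734)
roller 195 circ 459.66888427734375 -98.03316497802734 19.59101676940918 bb [459. -99.  43.] mean [459. -98.  44.] ((459.301513671875, -97.39009094238281), (37.344520568847656, 37.21974563598633), 45.83820724487305)
hex 187 cir
[... 352 characters left out ...]
926908493041992, 32.581398010253906), 44.442100524902344)
red 223 circ 571.8502197265625 -120.01370239257812 21.99726104736328 bb [ 571. -119.   43.] mean [ 571. -120.   45.] ((571.2559204101562, -120.4961929321289), (41.53261947631836, 41.6033935546875), 10.623730659484863)
alu 244 circ 676.7823486328125 60.250579833984375 26.656448364257812 bb [677.  60.  43.] mean [676.  61.  45.] ((676.7826538085938, 60.86744689941406), (40.515830993652344, 39.89914321899414), 56.38353729248047)
bottle 39 circ 671.0698852539062 -60.15756607055664 8.776603698730469 bb [671. -60.  67.] mean [670. -60.  69.] ((670.5599365234375, -59.5118522644043), (16.96497917175293, 14.371432304382324), 34.62962341308594)
```

View pics/crop.png

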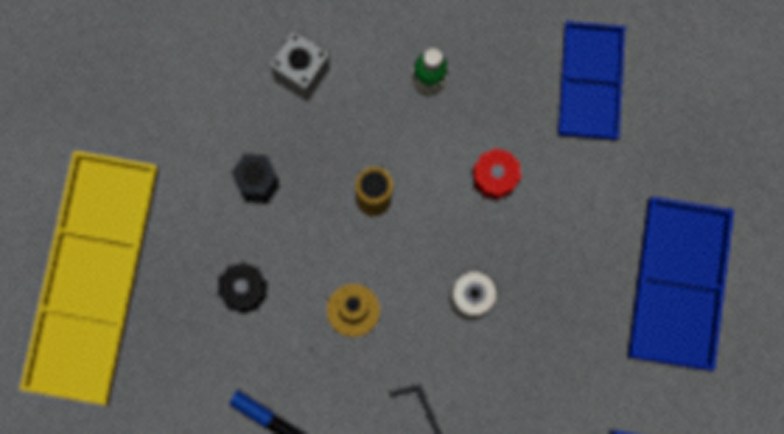

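play_rows --series '[{"dp": [0,0,0],"angular": [0,0,0.123],"hand": 1},{"dp": [0,0,0],"angular": [0,0,0.123],"hand": 1},{"dp": [0,0,0],"angular": [0,0,0.123],"hand": 1},{"dp": [0,0,0],"angular": [0,0,0],"hand": 1}]' --force 25

```text
clock: 0.98
tool_pos: [0.2343, -0.6064, 0.2226]
orientation: [[1.0, -0.003, -0.0], [-0.003, -1.0, -0.0], [-0.0, 0.0, -1.0]]
contact_force: [-0.1, -0.5, -0.1]
gripper_width: 1.001
grip_force: 0.0
```

Sizes and heights agree with the description: the middle blue tray measures about 157 x 85 mm, and the part tops come out at 45, 46 and 60 mm. I'm going to the red knob first.

play_rows --series '[{"dp": [22,-32,0],"angular": [0,0,0],"hand": 1},{"dp": [22,-32,0],"angular": [0,0,0],"hand": 1},{"dp": [22,-32,0],"angular": [0,0,0],"hand": 1},{"dp": [22,-32,0],"angular": [0,0,0],"hand": 1},{"dp": [22,-32,0],"angular": [0,0,0],"hand": 1},{"dp": [22,-32,0],"angular": [0,0,0],"hand": 1},{"dp": [22,-32,0],"angular": [0,0,0],"hand": 1},{"dp": [22,-32,0],"angular": [0,0,0],"hand": 1},{"dp": [22,-32,0],"angular": [0,0,0],"hand": 1},{"dp": [22,-32,0],"angular": [0,0,0],"hand": 1}]'

```text
clock: 1.82
tool_pos: [0.4552, -0.2847, 0.2229]
orientation: [[1.0, 0.004, 0.0], [0.004, -1.0, -0.001], [0.0, 0.001, -1.0]]
contact_force: [0.4, -0.0, -0.2]
gripper_width: 0.999
grip_force: 0.0
```

play_rows --series '[{"dp": [19.5,-27.7,20],"angular": [0,0,0],"hand": 0.7},{"dp": [19.5,-27.7,20],"angular": [0,0,0],"hand": 0.7},{"dp": [19.5,-27.7,20],"angular": [0,0,0],"hand": 0.7},{"dp": [19.5,-27.7,20],"angular": [0,0,0],"hand": 0.7},{"dp": [19.5,-27.7,20],"angular": [0,0,0],"hand": 0.7},{"dp": [19.5,-27.7,20],"angular": [0,0,0],"hand": 0.7},{"dp": [0,0,0],"angular": [0,0,0],"hand": 0.7},{"dp": [0,0,0],"angular": [0,0,0],"hand": 0.7}]'

```text
clock: 2.48
tool_pos: [0.5713, -0.1171, 0.1011]
orientation: [[1.0, 0.008, -0.003], [0.008, -1.0, 0.002], [-0.003, -0.002, -1.0]]
contact_force: [-0.1, -0.0, 0.1]
gripper_width: 0.849
grip_force: 0.0
```

Run:
```python
from h import *
p=cams.grab_frame("wrist");save(p,"w1");C=cloud(p);s=sense();print(s["tool_pos"],s["qpos"],s["gripper_width"])
for o in spotter.outline_of(p,"red_knob"):
    Q=C[o["mask"]&(p["range_z"]>0)];Q=Q[(Q[:,2]>.035)&(Q[:,2]<.055)]
    if len(Q): print(o["p"],((Q.min(0)+Q.max(0))/2).round(3),np.ptp(Q,axis=0).round(3))
```

```text
[ 0.57128192 -0.11970329  0.10213451] [ 0.52419062  0.30068979 -0.42490771  1.75131596  0.13625412  1.11967851
 -1.51032405] 0.855017643082866
0.8 [ 0.57  -0.122  0.041] [0.044 0.043 0.013]
```

View pics/w1.png

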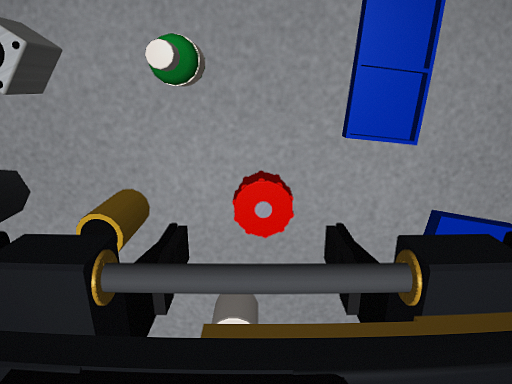

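The wrist view shows the red knob at (263,208) centred between the fingers, with nothing in their way. Descending and closing.

play_rows --series '[{"dp": [0,0,29],"angular": [0,0,0],"hand": 0.7},{"dp": [0,0,29],"angular": [0,0,0],"hand": 0.7},{"dp": [0,0,28],"angular": [0,0,0],"hand": 0.7},{"dp": [0,0,0],"angular": [0,0,0],"hand": 0.7},{"dp": [0,0,0],"angular": [0,0,0],"hand": -1},{"dp": [0,0,0],"angular": [0,0,0],"hand": -1},{"dp": [0,0,0],"angular": [0,0,0],"hand": -1},{"dp": [0,0,0],"angular": [0,0,0],"hand": -1},{"dp": [0,0,0],"angular": [0,0,0],"hand": -1},{"dp": [0,0,0],"angular": [0,0,0],"hand": -1}]' --force 25

```text
clock: 3.42
tool_pos: [0.5721, -0.1205, 0.0176]
orientation: [[1.0, -0.0, 0.002], [-0.0, -1.0, -0.001], [0.002, 0.001, -1.0]]
contact_force: [-0.3, -1.3, -0.2]
gripper_width: 0.482
grip_force: 0.3
```

play_rows --series '[{"dp": [0,0,0],"angular": [0,0,0],"hand": -1},{"dp": [0,0,0],"angular": [0,0,0],"hand": -1},{"dp": [0,0,-20],"angular": [0,0,0],"hand": -1},{"dp": [0,0,-30],"angular": [0,0,0],"hand": -1},{"dp": [-12,30,0],"angular": [0,0,0],"hand": -1},{"dp": [-12,38,0],"angular": [0,0,0],"hand": -1},{"dp": [-12,38,0],"angular": [0,0,0],"hand": -1},{"dp": [-12,38,0],"angular": [0,0,0],"hand": -1},{"dp": [-12,37,0],"angular": [0,0,0],"hand": -1},{"dp": [0,0,0],"angular": [0,0,0],"hand": -1}]'

```text
clock: 4.25
tool_pos: [0.5061, -0.312, 0.066]
orientation: [[1.0, -0.013, -0.003], [-0.013, -1.0, -0.006], [-0.003, 0.006, -1.0]]
contact_force: [-1.4, -1.6, -0.4]
gripper_width: 0.473
grip_force: 25.0
```

play_rows --series '[{"dp": [0,0,0],"angular": [0,0,0],"hand": -1},{"dp": [0,0,0],"angular": [0,0,0],"hand": -1}]'

```text
clock: 4.42
tool_pos: [0.5113, -0.3005, 0.0661]
orientation: [[1.0, -0.001, -0.0], [-0.001, -1.0, 0.001], [-0.0, -0.001, -1.0]]
contact_force: [0.8, -0.1, 0.0]
gripper_width: 0.476
grip_force: 25.0
```

Run:
```python
from h import *
for n in("wrist","top"):
    p=cams.grab_frame(n)
    if n=="wrist": save(p,"w2")
    C=cloud(p);print(sense()["tool_pos"])
    for t in("red_knob","blue_tray"):
      for o in spotter.outline_of(p,t)[:2]:
        Q=C[o["mask"]&(p["range_z"]>0)]
        print(n,t,o["p"],((Q.min(0)+Q.max(0))/2).round(3),np.ptp(Q,axis=0).round(3))
```

```text
[ 0.51182078 -0.29944224  0.06621071]
wrist red_knob 0.62 [ 0.482 -0.3    0.077] [0.124 0.054 0.152]
wrist blue_tray 0.73 [ 0.481 -0.298  0.08 ] [0.146 0.095 0.163]
wrist blue_tray 0.64 [ 0.629 -0.215  0.005] [0.036 0.06  0.015]
[ 0.51215538 -0.29926084  0.06645903]
top blue_tray 0.91 [ 0.67  -0.214  0.006] [0.113 0.065 0.021]
top blue_tray 0.68 [ 0.219 -0.233  0.3  ] [0.239 0.21  0.613]
```

View pics/w2.png

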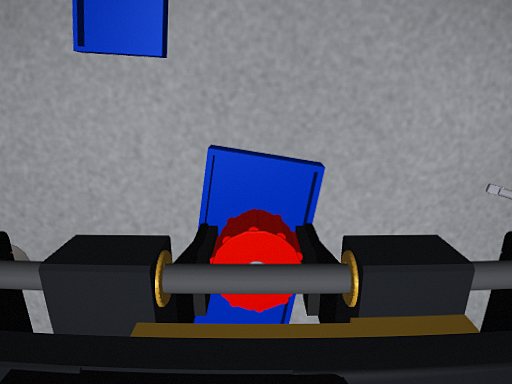

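The wrist view shows the red knob held at (257,265) above the tray's far compartment. The tray's far edge runs from (210,148) to (322,163). Lowering and releasing.

play_rows --series '[{"dp": [0,0,20],"angular": [0,0,0],"hand": -1},{"dp": [0,0,15],"angular": [0,0,0],"hand": -1},{"dp": [0,0,9],"angular": [0,0,0],"hand": -1},{"dp": [0,0,0],"angular": [0,0,0],"hand": -1},{"dp": [0,0,0],"angular": [0,0,0],"hand": -1},{"dp": [0,0,0],"angular": [0,0,0],"hand": 0.3},{"dp": [0,0,0],"angular": [0,0,0],"hand": 0.3},{"dp": [0,0,0],"angular": [0,0,0],"hand": 0.3},{"dp": [0,0,0],"angular": [0,0,0],"hand": 0.3},{"dp": [0,0,0],"angular": [0,0,0],"hand": 0.3}]'

```text
clock: 5.55
tool_pos: [0.5115, -0.3013, 0.0228]
orientation: [[1.0, -0.0, 0.0], [-0.0, -1.0, -0.0], [0.0, 0.0, -1.0]]
contact_force: [-0.8, -0.0, 0.4]
gripper_width: 0.64
grip_force: 0.0
```

play_rows --series '[{"dp": [0,0,-30],"angular": [0,0,0],"hand": 0.3},{"dp": [0,0,-35],"angular": [0,0,0],"hand": 0.3},{"dp": [0,0,-33],"angular": [0,0,0],"hand": 0.3},{"dp": [5,-37,0],"angular": [0,0,0],"hand": 0.5},{"dp": [5,-37,0],"angular": [0,0,0],"hand": 0.5},{"dp": [6,-37,0],"angular": [0,0,0],"hand": 0.5},{"dp": [6,-37,0],"angular": [0,0,0],"hand": 0.5},{"dp": [6,-37,0],"angular": [0,0,0],"hand": 0.5},{"dp": [6,-37,0],"angular": [0,0,0],"hand": 0.5},{"dp": [5,-37,0],"angular": [0,0,0],"hand": 0.5}]'

```text
clock: 6.38
tool_pos: [0.5506, -0.0405, 0.1209]
orientation: [[1.0, -0.0, 0.001], [-0.0, -1.0, -0.0], [0.001, 0.0, -1.0]]
contact_force: [0.8, -0.7, 0.2]
gripper_width: 0.746
grip_force: 0.0
```

play_rows --series '[{"dp": [5,-35,0],"angular": [0,0,0],"hand": 0.5},{"dp": [0,0,0],"angular": [0,0,0],"hand": 0.5},{"dp": [0,0,0],"angular": [0,0,0],"hand": 0.5},{"dp": [0,0,0],"angular": [0,0,0],"hand": 0.5}]'

```text
clock: 6.72
tool_pos: [0.5554, -0.0078, 0.1205]
orientation: [[1.0, -0.0, -0.0], [-0.0, -1.0, -0.001], [-0.0, 0.001, -1.0]]
contact_force: [-0.4, -0.5, -0.6]
gripper_width: 0.747
grip_force: 0.0
```

```bash
cat > w.py <<'E'
from h import *
import sys
p=cams.grab_frame("wrist");save(p,"w_"+sys.argv[1]+sys.argv[4]);C=cloud(p);s=sense();print(s["tool_pos"].round(4) if hasattr(s["tool_pos"],"round") else s["tool_pos"],s["qpos"],s["gripper_width"])
lo,hi=float(sys.argv[2]),float(sys.argv[3])
for o in spotter.outline_of(p,sys.argv[1]):
    Q=C[o["mask"]&(p["range_z"]>0)];Q=Q[(Q[:,2]>lo)&(Q[:,2]<hi)]
    if len(Q)>5: print(o["p"],o["position"],((Q.min(0)+Q.max(0))/2).round(3),np.ptp(Q,axis=0).round(3),cv2.minAreaRect((Q[:,:2]*1000).astype(np.float32)))
E
python3 w.py plain_sleeve .055 .065 a
```

```text
[ 0.5553 -0.0088  0.1204] [ 0.42743012  0.23428648 -0.51871346  1.80006924  0.12809021  1.14063921
 -1.70575762] 0.7510133123896217
0.97 [197.9, 259.3] [ 0.554 -0.01   0.058] [0.033 0.034 0.007] ((554.0302734375, -9.739278793334961), (33.040348052978516, 33.53389358520508), 56.43638229370117)
```

play_rows --series '[{"dp": [0,0,32],"angular": [0,0,0],"hand": 0.5},{"dp": [0,0,32],"angular": [0,0,0],"hand": 0.5},{"dp": [0,0,32],"angular": [0,0,0],"hand": 0.5},{"dp": [0,0,0],"angular": [0,0,0],"hand": -1},{"dp": [0,0,0],"angular": [0,0,0],"hand": -1},{"dp": [0,0,0],"angular": [0,0,0],"hand": -1},{"dp": [0,0,0],"angular": [0,0,0],"hand": -1},{"dp": [0,0,0],"angular": [0,0,0],"hand": -1},{"dp": [0,0,0],"angular": [0,0,0],"hand": -1},{"dp": [0,0,0],"angular": [0,0,0],"hand": -1}]'

```text
clock: 7.65
tool_pos: [0.5569, -0.0079, 0.0264]
orientation: [[1.0, -0.001, 0.003], [-0.001, -1.0, -0.001], [0.003, 0.001, -1.0]]
contact_force: [-0.9, -2.6, 6.6]
gripper_width: 0.386
grip_force: 25.0
```

play_rows --series '[{"dp": [0,0,-15],"angular": [0,0,0],"hand": -1},{"dp": [0,0,-30],"angular": [0,0,0],"hand": -1},{"dp": [0,0,-30],"angular": [0,0,0],"hand": -1},{"dp": [-10,25,0],"angular": [0,0,0],"hand": -1},{"dp": [-15,36,0],"angular": [0,0,0],"hand": -1},{"dp": [-15,36,0],"angular": [0,0,0],"hand": -1},{"dp": [-15,36,0],"angular": [0,0,0],"hand": -1},{"dp": [-15,36,0],"angular": [0,0,0],"hand": -1},{"dp": [-15,36,0],"angular": [0,0,0],"hand": -1},{"dp": [-15,36,0],"angular": [0,0,0],"hand": -1}]'

```text
clock: 8.48
tool_pos: [0.4541, -0.2493, 0.0996]
orientation: [[1.0, 0.0, -0.0], [0.0, -1.0, 0.0], [-0.0, -0.0, -1.0]]
contact_force: [2.2, 0.1, -2.0]
gripper_width: 0.38
grip_force: 25.0
```

play_rows --series '[{"dp": [-12,25,0],"angular": [0,0,0],"hand": -1},{"dp": [-5,15,0],"angular": [0,0,0],"hand": -1},{"dp": [0,0,0],"angular": [0,0,0],"hand": -1},{"dp": [0,0,0],"angular": [0,0,0],"hand": -1},{"dp": [0,0,0],"angular": [0,0,0],"hand": -1}]'

```text
clock: 8.9
tool_pos: [0.4388, -0.2866, 0.0994]
orientation: [[1.0, 0.001, 0.0], [0.001, -1.0, 0.001], [0.0, -0.001, -1.0]]
contact_force: [0.1, 1.2, -2.4]
gripper_width: 0.386
grip_force: 25.0
```

```bash
python3 w.py red_knob .04 .06 b;python3 w.py plain_sleeve .1 .2 b
```

```text
[ 0.4391 -0.2863  0.0994] [ 0.82067459  0.17042526 -0.31795899  1.90031837  0.0591791   1.08039069
 -1.08943173] 0.3807561133477042
0.67 [104.3, 276.9] [ 0.509 -0.301  0.049] [0.044 0.042 0.005] ((509.27667236328125, -301.39166259765625), (42.282440185546875, 43.260894775390625), 23.587923049926758)
[ 0.4391 -0.2865  0.0995] [ 0.82041967  0.17044071 -0.31770654  1.90010289  0.05961626  1.08033986
 -1.08928372] 0.38175850653923893
0.58 [240.5, 257.3] [ 0.436 -0.287  0.117] [0.034 0.032 0.034] ((436.7174987792969, -285.4825439453125), (31.47083854675293, 33.88309860229492), 76.02204132080078)
```

View pics/w_red_knobb.png

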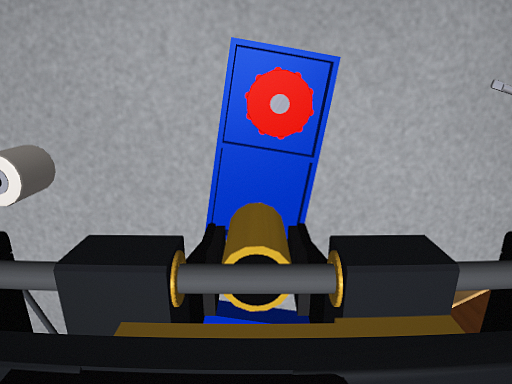

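The red knob stands upright and central in the far compartment at (280,104). The sleeve is held at (257,270) over the near one. Lowering.

play_rows --series '[{"dp": [0,0,25],"angular": [0,0,0],"hand": -1},{"dp": [0,0,25],"angular": [0,0,0],"hand": -1},{"dp": [0,0,13],"angular": [0,0,0],"hand": -1},{"dp": [0,0,7],"angular": [0,0,0],"hand": -1},{"dp": [0,0,0],"angular": [0,0,0],"hand": -1},{"dp": [0,0,0],"angular": [0,0,0],"hand": 0.1},{"dp": [0,0,0],"angular": [0,0,0],"hand": 0.1},{"dp": [0,0,0],"angular": [0,0,0],"hand": 0.1},{"dp": [0,0,0],"angular": [0,0,0],"hand": 0.1},{"dp": [0,0,0],"angular": [0,0,0],"hand": 0.1}]'

```text
clock: 9.93
tool_pos: [0.4386, -0.2883, 0.0299]
orientation: [[1.0, -0.0, 0.001], [-0.0, -1.0, -0.001], [0.001, 0.001, -1.0]]
contact_force: [-0.3, -0.5, -0.2]
gripper_width: 0.54
grip_force: 0.0
```

play_rows --series '[{"dp": [0,0,-30],"angular": [0,0,0],"hand": 0.1},{"dp": [0,0,-30],"angular": [0,0,0],"hand": 0.1},{"dp": [0,0,-30],"angular": [0,0,0],"hand": 0.1},{"dp": [2,-30,0],"angular": [0,0,0],"hand": 0.4},{"dp": [2,-38,0],"angular": [0,0,0],"hand": 0.4},{"dp": [2,-38,0],"angular": [0,0,0],"hand": 0.4},{"dp": [1,-38,0],"angular": [0,0,0],"hand": 0.4},{"dp": [1,-38,0],"angular": [0,0,0],"hand": 0.4},{"dp": [1,-38,0],"angular": [0,0,0],"hand": 0.4},{"dp": [1,-38,0],"angular": [0,0,0],"hand": 0.4}]'

```text
clock: 10.77
tool_pos: [0.4482, -0.0285, 0.1199]
orientation: [[1.0, -0.0, 0.001], [-0.0, -1.0, -0.001], [0.001, 0.001, -1.0]]
contact_force: [0.8, -0.1, 0.3]
gripper_width: 0.7
grip_force: 0.0
```

play_rows --series '[{"dp": [1,-30,0],"angular": [0,0,0],"hand": 0.4},{"dp": [0,-10,0],"angular": [0,0,0],"hand": 0.4},{"dp": [0,0,0],"angular": [0,0,0],"hand": 0.4},{"dp": [0,0,0],"angular": [0,0,0],"hand": 0.4},{"dp": [0,0,0],"angular": [0,0,0],"hand": 0.4}]'

```text
clock: 11.18
tool_pos: [0.4494, 0.0078, 0.1195]
orientation: [[1.0, -0.003, -0.0], [-0.003, -1.0, -0.001], [-0.0, 0.001, -1.0]]
contact_force: [-0.7, -0.1, -0.6]
gripper_width: 0.7
grip_force: 0.0
```

```bash
python3 w.py flanged_bushing .035 .055 a
```

```text
[0.4494 0.0077 0.1194] [ 5.29317971e-01 -3.31562157e-03 -5.98979143e-01  2.03665079e+00
 -1.46705883e-03  1.10801633e+00 -1.64325769e+00] 0.6988524941808496
```

play_rows --series '[{"dp": [0.5,-3,34],"angular": [0,0,0],"hand": 0.4},{"dp": [0,0,34],"angular": [0,0,0],"hand": 0.4},{"dp": [0,0,33],"angular": [0,0,0],"hand": 0.4},{"dp": [0,0,0],"angular": [0,0,0],"hand": 0.4},{"dp": [0,0,0],"angular": [0,0,0],"hand": -1},{"dp": [0,0,0],"angular": [0,0,0],"hand": -1},{"dp": [0,0,0],"angular": [0,0,0],"hand": -1},{"dp": [0,0,0],"angular": [0,0,0],"hand": -1},{"dp": [0,0,0],"angular": [0,0,0],"hand": -1},{"dp": [0,0,0],"angular": [0,0,0],"hand": -1}]'

```text
clock: 12.12
tool_pos: [0.4509, 0.012, 0.0197]
orientation: [[1.0, -0.0, 0.002], [-0.0, -1.0, -0.002], [0.002, 0.002, -1.0]]
contact_force: [-0.6, -2.7, 1.6]
gripper_width: 0.331
grip_force: 1.5
```

play_rows --series '[{"dp": [0,0,0],"angular": [0,0,0],"hand": -1},{"dp": [0,0,0],"angular": [0,0,0],"hand": -1}]'

```text
clock: 12.28
tool_pos: [0.4509, 0.0119, 0.0197]
orientation: [[1.0, -0.0, 0.002], [-0.0, -1.0, -0.002], [0.002, 0.002, -1.0]]
contact_force: [-1.1, -2.6, 6.4]
gripper_width: 0.315
grip_force: 25.0
```

play_rows --series '[{"dp": [0,0,-15],"angular": [0,0,0],"hand": -1},{"dp": [0,0,-30],"angular": [0,0,0],"hand": -1},{"dp": [0,0,-30],"angular": [0,0,0],"hand": -1},{"dp": [-6,-26,0],"angular": [0,0,0],"hand": -1},{"dp": [-6,-38,0],"angular": [0,0,0],"hand": -1},{"dp": [-6,-38,0],"angular": [0,0,0],"hand": -1},{"dp": [-6,-38,0],"angular": [0,0,0],"hand": -1},{"dp": [-6,-38,0],"angular": [0,0,0],"hand": -1},{"dp": [-6,-38,0],"angular": [0,0,0],"hand": -1},{"dp": [-6,-25,0],"angular": [0,0,0],"hand": -1}]'

```text
clock: 13.12
tool_pos: [0.4063, 0.2579, 0.0936]
orientation: [[1.0, 0.003, -0.0], [0.003, -1.0, 0.002], [-0.0, -0.002, -1.0]]
contact_force: [1.1, -0.2, -2.3]
gripper_width: 0.312
grip_force: 25.0
```

play_rows --series '[{"dp": [0,-15,0],"angular": [0,0,0],"hand": -1},{"dp": [0,0,0],"angular": [0,0,0],"hand": -1},{"dp": [0,0,0],"angular": [0,0,0],"hand": -1},{"dp": [0,0,0],"angular": [0,0,0],"hand": -1}]'

```text
clock: 13.45
tool_pos: [0.4076, 0.2676, 0.0929]
orientation: [[1.0, -0.001, -0.001], [-0.001, -1.0, -0.001], [-0.001, 0.001, -1.0]]
contact_force: [0.4, -0.7, -2.9]
gripper_width: 0.312
grip_force: 25.0
```

```bash
python3 w.py yellow_tray 0 .02 b; python3 w.py flanged_bushing .06 .2 b
```

```text
[0.408  0.2673 0.093 ] [ 0.18090049  0.16327454 -0.86581856  1.97338094  0.1423517   1.0677266
 -2.32022519] 0.3194658732644432
0.64 [99.9, 279.8] [0.461 0.255 0.009] [0.174 0.109 0.017] ((460.8356628417969, 254.89173889160156), (78.41072845458984, 190.17030334472656), 79.78821563720703)
[0.4083 0.2673 0.0933] [ 0.1812944   0.16296651 -0.86597248  1.97306119  0.14232421  1.0675769
 -2.32040044] 0.31516713801429747
0.72 [224.5, 257.0] [0.411 0.267 0.096] [0.038 0.045 0.047] ((414.7129821777344, 267.1629333496094), (35.2694091796875, 36.51153564453125), 44.124488830566406)
```

View pics/w_yellow_trayb.png

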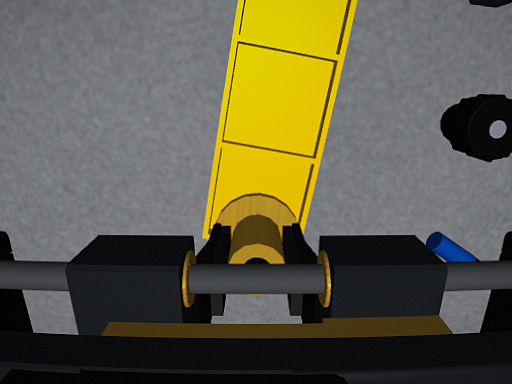

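The bushing is held at (257,250) over the near compartment, and its divider runs from (224,142) to (318,157). The flange has only 10 mm clearance, so I'll check the compartment centre from the dividers first.

Run:
```python
from h import *
p=cams.grab_frame("wrist")
for uv in((224,142),(318,157),(238,42),(337,61)): print(uv,world(p,uv,z=.016).round(4))
```

```text
(224, 142) [0.4509 0.2905 0.016 ]
(318, 157) [0.4397 0.2218 0.016 ]
(238, 42) [0.5188 0.2793 0.016 ]
(337, 61) [0.5067 0.2115 0.016 ]
```

play_rows --series '[{"dp": [-1,2.5,25],"angular": [0,0,0],"hand": -1},{"dp": [0,0,25],"angular": [0,0,0],"hand": -1},{"dp": [0,0,13],"angular": [0,0,0],"hand": -1},{"dp": [0,0,6.5],"angular": [0,0,0],"hand": -1},{"dp": [0,0,0],"angular": [0,0,0],"hand": -1},{"dp": [0,0,0],"angular": [0,0,0],"hand": 0.0},{"dp": [0,0,0],"angular": [0,0,0],"hand": 0.0},{"dp": [0,0,0],"angular": [0,0,0],"hand": 0.0},{"dp": [0,0,0],"angular": [0,0,0],"hand": 0.0},{"dp": [0,0,0],"angular": [0,0,0],"hand": 0.0}]'

```text
clock: 14.53
tool_pos: [0.4074, 0.2665, 0.0245]
orientation: [[1.0, -0.0, 0.001], [-0.0, -1.0, 0.0], [0.001, -0.0, -1.0]]
contact_force: [-0.0, -0.3, 0.6]
gripper_width: 0.491
grip_force: 0.0
```

play_rows --series '[{"dp": [0,0,-30],"angular": [0,0,0],"hand": 0.0},{"dp": [0,0,-30],"angular": [0,0,0],"hand": 0.0},{"dp": [0,0,-30],"angular": [0,0,0],"hand": 0.2},{"dp": [12,31,0],"angular": [0,0,0],"hand": 0.7},{"dp": [12,31,0],"angular": [0,0,0],"hand": 0.7},{"dp": [12,31,0],"angular": [0,0,0],"hand": 0.7},{"dp": [12,31,0],"angular": [0,0,0],"hand": 0.7},{"dp": [11,31,0],"angular": [0,0,0],"hand": 0.7},{"dp": [0,0,0],"angular": [0,0,0],"hand": 0.7},{"dp": [0,0,0],"angular": [0,0,0],"hand": 0.7}]'

```text
clock: 15.37
tool_pos: [0.4666, 0.1093, 0.1141]
orientation: [[1.0, -0.005, 0.0], [-0.005, -1.0, -0.0], [0.0, 0.0, -1.0]]
contact_force: [-0.3, -0.1, 0.8]
gripper_width: 0.846
grip_force: 0.0
```

```bash
python3 w.py black_knob .035 .055 a
```

```text
[0.466  0.1112 0.1141] [ 0.42795998  0.08880076 -0.74009889  1.97523972  0.06671844  1.10144793
 -1.91288491] 0.8494985136065055
0.88 [204.3, 256.5] [0.464 0.109 0.041] [0.044 0.042 0.012] ((464.2735595703125, 109.36663055419922), (43.84923553466797, 42.390281677246094), 33.044281005859375)
```

Down 97 mm to z ≈ 0.017, and close.

play_rows --series '[{"dp": [0,1,33],"angular": [0,0,0],"hand": 0.7},{"dp": [0,0,33],"angular": [0,0,0],"hand": 0.7},{"dp": [0,0,31],"angular": [0,0,0],"hand": 0.7},{"dp": [0,0,0],"angular": [0,0,0],"hand": -1},{"dp": [0,0,0],"angular": [0,0,0],"hand": -1},{"dp": [0,0,0],"angular": [0,0,0],"hand": -1},{"dp": [0,0,0],"angular": [0,0,0],"hand": -1},{"dp": [0,0,0],"angular": [0,0,0],"hand": -1},{"dp": [0,0,0],"angular": [0,0,0],"hand": -1},{"dp": [0,0,0],"angular": [0,0,0],"hand": -1}]'

```text
clock: 16.3
tool_pos: [0.4672, 0.1104, 0.0185]
orientation: [[1.0, -0.0, 0.003], [-0.0, -1.0, -0.0], [0.003, 0.0, -1.0]]
contact_force: [-1.2, -1.6, 6.6]
gripper_width: 0.475
grip_force: 25.0
```

play_rows --series '[{"dp": [0,0,0],"angular": [0,0,0],"hand": -1}]'

```text
clock: 16.38
tool_pos: [0.4672, 0.1104, 0.0185]
orientation: [[1.0, -0.0, 0.003], [-0.0, -1.0, -0.0], [0.003, 0.0, -1.0]]
contact_force: [-0.8, -0.1, 7.3]
gripper_width: 0.475
grip_force: 25.0
```

play_rows --series '[{"dp": [0,0,-15],"angular": [0,0,0],"hand": -1},{"dp": [0,0,-25],"angular": [0,0,0],"hand": -1},{"dp": [0,0,-20],"angular": [0,0,0],"hand": -1},{"dp": [3,-30,0],"angular": [0,0,0],"hand": -1},{"dp": [3,-37,0],"angular": [0,0,0],"hand": -1},{"dp": [3,-37,0],"angular": [0,0,0],"hand": -1},{"dp": [4,-38,0],"angular": [0,0,0],"hand": -1},{"dp": [0,0,0],"angular": [0,0,0],"hand": -1},{"dp": [0,0,0],"angular": [0,0,0],"hand": -1},{"dp": [0,0,0],"angular": [0,0,0],"hand": -1}]'

```text
clock: 17.22
tool_pos: [0.4787, 0.2518, 0.0767]
orientation: [[1.0, 0.0, -0.001], [0.0, -1.0, -0.001], [-0.001, 0.001, -1.0]]
contact_force: [0.1, -0.9, -1.2]
gripper_width: 0.479
grip_force: 25.0
```

```bash
python3 w.py black_knob .06 .2 b
```

```text
[0.479  0.2508 0.0767] [ 0.16755656  0.30891838 -0.79721374  1.86818114  0.2517958   1.06888791
 -2.30112223] 0.47548395365535573
0.92 [247.5, 255.1] [0.476 0.252 0.083] [0.044 0.042 0.045] ((476.8296813964844, 253.54783630371094), (40.4619140625, 43.064674377441406), 71.49800109863281)
```

View pics/w_black_knobb.png

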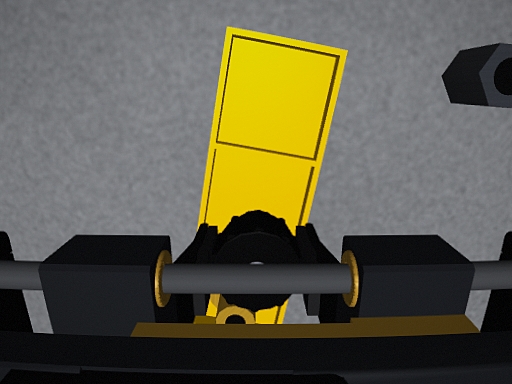

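The black knob is held at (257,260) over the middle compartment, and the bushing stands in the near one at (236,318). The empty far compartment is centred around (277,98). Lowering.

play_rows --series '[{"dp": [0,0,22],"angular": [0,0,0],"hand": -1},{"dp": [0,0,20],"angular": [0,0,0],"hand": -1},{"dp": [0,0,8],"angular": [0,0,0],"hand": -1},{"dp": [0,0,4.5],"angular": [0,0,0],"hand": -1},{"dp": [0,0,0],"angular": [0,0,0],"hand": -1},{"dp": [0,0,0],"angular": [0,0,0],"hand": 0.3},{"dp": [0,0,0],"angular": [0,0,0],"hand": 0.3},{"dp": [0,0,0],"angular": [0,0,0],"hand": 0.3},{"dp": [0,0,0],"angular": [0,0,0],"hand": 0.3},{"dp": [0,0,0],"angular": [0,0,0],"hand": 0.3}]'

```text
clock: 18.15
tool_pos: [0.4791, 0.2523, 0.0227]
orientation: [[1.0, -0.0, 0.0], [-0.0, -1.0, -0.0], [0.0, 0.0, -1.0]]
contact_force: [0.4, 0.5, 1.1]
gripper_width: 0.638
grip_force: 0.0
```

Run:
```python
from h import *
p=cams.grab_frame("wrist")
# alu block orientation from top camera by fitting top face
q=cams.grab_frame("top");C=cloud(q);Z=C[...,2]
m=(np.hypot(C[...,0]-.676,C[...,1]-.06)<.04)&(Z>.038)&(Z<.055)
Q=C[m][:,:2]
from scipy.optimize import minimize
r=[]
for a in range(0,90,3):
    t=np.radians(a);u=Q@np.array([np.cos(t),np.sin(t)]);v=Q@np.array([-np.sin(t),np.cos(t)])
    r.append((np.ptp(u)*np.ptp(v)*1e6,a,np.ptp(u),np.ptp(v)))
print(m.sum(),sorted(r)[:5]); print(sense()["qpos"])
```

```text
240 [(np.float64(1624.0134850839465), 54, np.float64(0.04055638182357513), np.float64(0.040043352292830015)), (np.float64(1664.4751063314295), 57, np.float64(0.04125382126766447), np.float64(0.040347174035877176)), (np.float64(1666.7706061814033), 51, np.float64(0.0411881300377695), np.float64(0.040467256091815174)), (np.float64(1713.5951419327366), 60, np.float64(0.04198437146129319), np.float64(0.040815071949155124)), (np.float64(1784.8259049537774), 48, np.float64(0.04250112060477279), np.float64(0.04199479636198922))]
[ 0.12917024  0.38560014 -0.76538041  1.90866868  0.32094759  0.97263364
 -2.35428058]
```

play_rows --series '[{"dp": [0,0,-30],"angular": [0,0,0],"hand": 0.3},{"dp": [0,0,-30],"angular": [0,0,0],"hand": 0.3},{"dp": [0,0,-30],"angular": [0,0,0],"hand": 0.3},{"dp": [28,27,0],"angular": [0,0,0],"hand": 0.7},{"dp": [28,27,0],"angular": [0,0,0],"hand": 0.7},{"dp": [28,27,0],"angular": [0,0,0],"hand": 0.7},{"dp": [28,27,0],"angular": [0,0,0],"hand": 0.7},{"dp": [28,27,0],"angular": [0,0,0],"hand": 0.7},{"dp": [28,27,0],"angular": [0,0,0],"hand": 0.7},{"dp": [28,27,0],"angular": [0,0,0],"hand": 0.7}]'

```text
clock: 19.08
tool_pos: [0.676, 0.0616, 0.1124]
orientation: [[1.0, -0.0, -0.0], [-0.0, -1.0, -0.0], [-0.0, 0.0, -1.0]]
contact_force: [0.2, 0.9, 0.4]
gripper_width: 0.847
grip_force: 0.0
```

play_rows --series '[{"dp": [1.5,2.5,0],"angular": [0,0,0],"hand": 0.7},{"dp": [0,0,0],"angular": [0,0,-0.12],"hand": 0.7},{"dp": [0,0,0],"angular": [0,0,-0.12],"hand": 0.7},{"dp": [0,0,0],"angular": [0,0,-0.12],"hand": 0.7},{"dp": [0,0,0],"angular": [0,0,-0.12],"hand": 0.7},{"dp": [0,0,0],"angular": [0,0,-0.12],"hand": 0.7},{"dp": [0,0,0],"angular": [0,0,-0.12],"hand": 0.7},{"dp": [0,0,0],"angular": [0,0,-0.12],"hand": 0.7},{"dp": [0,0,0],"angular": [0,0,-0.12],"hand": 0.7},{"dp": [0,0,0],"angular": [0,0,0],"hand": 0.7}]'

```text
clock: 19.92
tool_pos: [0.6761, 0.0609, 0.1121]
orientation: [[0.571, 0.821, -0.001], [0.821, -0.571, 0.0], [-0.0, -0.001, -1.0]]
contact_force: [0.1, 0.1, -0.9]
gripper_width: 0.847
grip_force: 0.0
```

```bash
python3 w.py alu_block .04 .055 a; python3 -c "
from h import *
print(sense()['orientation'].round(3))"
```

```text
[0.6762 0.0608 0.1122] [ 0.46504303  0.59373327 -0.8400411   1.4793614   0.45070372  1.2705038
 -1.03710834] 0.8504085156178982
0.82 [195.0, 256.8] [0.676 0.059 0.043] [0.053 0.053 0.006] ((675.5872192382812, 59.2113151550293), (40.02040481567383, 39.57023620605469), 56.631587982177734)
[[ 0.577  0.817 -0.   ]
 [ 0.817 -0.577  0.   ]
 [-0.    -0.    -1.   ]]
```

View pics/w_alu_blocka.png

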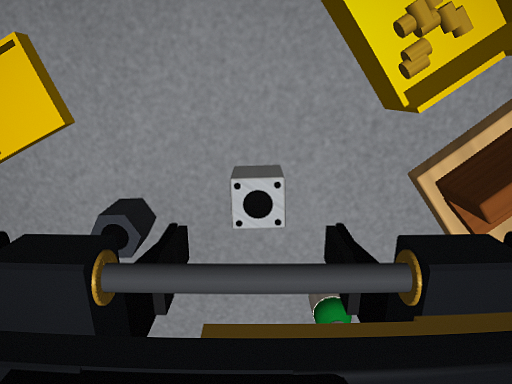

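The wrist view shows the block at (258,205) square to the fingers. The nut at (125,228) and the bottle at (328,312) are clear of the fingers' descent.

play_rows --series '[{"dp": [0,0,32],"angular": [0,0,0.02],"hand": 0.7},{"dp": [0,0,32],"angular": [0,0,0],"hand": 0.7},{"dp": [0,0,30],"angular": [0,0,0],"hand": 0.7},{"dp": [0,0,0],"angular": [0,0,-0.02],"hand": -1},{"dp": [0,0,0],"angular": [0,0,0],"hand": -1},{"dp": [0,0,0],"angular": [0,0,0],"hand": -1},{"dp": [0,0,0],"angular": [0,0,0],"hand": -1},{"dp": [0,0,0],"angular": [0,0,0],"hand": -1},{"dp": [0,0,0],"angular": [0,0,0],"hand": -1},{"dp": [0,0,0],"angular": [0,0,0],"hand": -1}]' --force 30

```text
clock: 20.85
tool_pos: [0.6774, 0.0609, 0.0202]
orientation: [[0.574, 0.819, 0.002], [0.819, -0.574, -0.0], [0.001, 0.002, -1.0]]
contact_force: [-0.9, 0.1, 5.5]
gripper_width: 0.456
grip_force: 29.7
```

play_rows --series '[{"dp": [0,0,0],"angular": [0,0,0],"hand": -1},{"dp": [0,0,0],"angular": [0,0,0],"hand": -1}]'

```text
clock: 21.02
tool_pos: [0.6774, 0.061, 0.0202]
orientation: [[0.574, 0.819, 0.002], [0.819, -0.574, -0.0], [0.001, 0.002, -1.0]]
contact_force: [-0.7, -0.1, 6.5]
gripper_width: 0.457
grip_force: 29.7
```

play_rows --series '[{"dp": [0,0,-15],"angular": [0,0,0],"hand": -1},{"dp": [0,0,-30],"angular": [0,0,0],"hand": -1},{"dp": [0,0,-30],"angular": [0,0,0.12],"hand": -1},{"dp": [0,0,0],"angular": [0,0,0.12],"hand": -1},{"dp": [0,0,0],"angular": [0,0,0.12],"hand": -1},{"dp": [0,0,0],"angular": [0,0,0.12],"hand": -1},{"dp": [0,0,0],"angular": [0,0,0.12],"hand": -1},{"dp": [0,0,0],"angular": [0,0,0.12],"hand": -1},{"dp": [0,0,0],"angular": [0,0,0.12],"hand": -1},{"dp": [0,0,0],"angular": [0,0,0.12],"hand": -1}]'

```text
clock: 21.85
tool_pos: [0.6761, 0.0609, 0.094]
orientation: [[1.0, -0.006, -0.0], [-0.006, -1.0, 0.0], [-0.0, -0.0, -1.0]]
contact_force: [-0.0, -0.1, -2.3]
gripper_width: 0.457
grip_force: 29.7
```

play_rows --series '[{"dp": [-20,-28,0],"angular": [0,0,0],"hand": -1},{"dp": [-21,-31,0],"angular": [0,0,0],"hand": -1},{"dp": [-21,-30,0],"angular": [0,0,0],"hand": -1},{"dp": [-21,-30,0],"angular": [0,0,0],"hand": -1},{"dp": [-21,-30,0],"angular": [0,0,0],"hand": -1},{"dp": [-20,-30,0],"angular": [0,0,0],"hand": -1},{"dp": [0,0,0],"angular": [0,0,0],"hand": -1},{"dp": [0,0,0],"angular": [0,0,0],"hand": -1},{"dp": [0,0,0],"angular": [0,0,0],"hand": -1}]'

```text
clock: 22.6
tool_pos: [0.5526, 0.2394, 0.0939]
orientation: [[1.0, 0.0, 0.001], [0.0, -1.0, -0.001], [0.001, 0.001, -1.0]]
contact_force: [-0.3, -0.6, -2.0]
gripper_width: 0.457
grip_force: 29.7
```

```bash
python3 w.py alu_block .06 .2 b
```

```text
[0.5532 0.2384 0.0937] [ 0.15076291  0.4119329  -0.73992889  1.70426069  0.30246569  1.14322225
 -2.2471331 ] 0.45846875702700324
0.59 [233.0, 255.3] [0.555 0.238 0.127] [0.049 0.042 0.107] ((554.7509765625, 238.30477905273438), (49.26396560668945, 42.388038635253906), 0.30056896805763245)
```

View pics/w_alu_blockb.png

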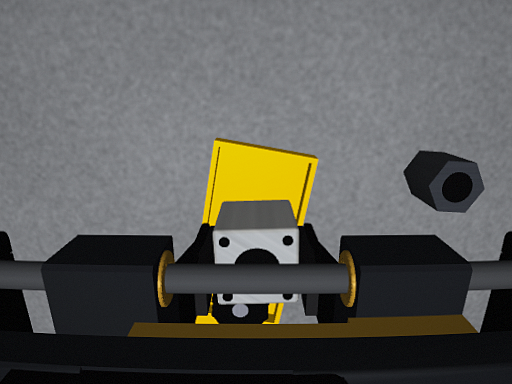

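The block is held at (256,265) over the far compartment, with the black knob behind it at (238,311). Lowering and releasing.

play_rows --series '[{"dp": [0,0,25],"angular": [0,0,0],"hand": -1},{"dp": [0,0,25],"angular": [0,0,0],"hand": -1},{"dp": [0,0,13],"angular": [0,0,0],"hand": -1},{"dp": [0,0,6.5],"angular": [0,0,0],"hand": -1},{"dp": [0,0,0],"angular": [0,0,0],"hand": -1},{"dp": [0,0,0],"angular": [0,0,0],"hand": 0.25},{"dp": [0,0,0],"angular": [0,0,0],"hand": 0.25},{"dp": [0,0,0],"angular": [0,0,0],"hand": 0.25},{"dp": [0,0,0],"angular": [0,0,0],"hand": 0.25},{"dp": [0,0,0],"angular": [0,0,0],"hand": 0.25}]'

```text
clock: 23.53
tool_pos: [0.5527, 0.2398, 0.0243]
orientation: [[1.0, -0.0, 0.0], [-0.0, -1.0, 0.0], [0.0, -0.0, -1.0]]
contact_force: [0.1, 0.0, 0.0]
gripper_width: 0.618
grip_force: 0.0
```

play_rows --series '[{"dp": [0,0,-30],"angular": [0,0,0],"hand": 0.25},{"dp": [0,0,-40],"angular": [0,0,0],"hand": 0.25},{"dp": [0,0,-40],"angular": [0,0,0],"hand": 0.25},{"dp": [0,0,-40],"angular": [0,0,0],"hand": 0.25},{"dp": [-30,25,0],"angular": [0,0,0],"hand": 0.25},{"dp": [-30,25,0],"angular": [0,0,0],"hand": 0.25},{"dp": [-20,35,0],"angular": [0,0,0],"hand": 0.25},{"dp": [0,38,0],"angular": [0,0,0],"hand": 0.25},{"dp": [0,0,0],"angular": [0,0,0],"hand": 0.25},{"dp": [0,0,0],"angular": [0,0,0],"hand": 0.25}]'

```text
clock: 24.37
tool_pos: [0.4727, 0.114, 0.1744]
orientation: [[1.0, -0.005, 0.001], [-0.005, -1.0, -0.002], [0.001, 0.002, -1.0]]
contact_force: [0.2, 0.8, 0.7]
gripper_width: 0.623
grip_force: 0.0
```

Run:
```python
from h import *
p=cams.grab_frame("top");C=cloud(p);print(sense()["tool_pos"])
cv2.imwrite("pics/end.png",cv2.resize(cv2.cvtColor(p["frame"][85:240,120:400],cv2.COLOR_RGB2BGR),None,fx=2.8,fy=2.8,interpolation=cv2.INTER_CUBIC))
Z=C[...,2]
for n,x,y,h in(("black",.479,.252,.05),("bush",.407,.2665,.049),("alu",.553,.239,.049),("red",.51,-.301,.05),("sleeve",.4386,-.288,.064),("roller",.46,-.098,.045),("hex",.57,.1,.042),("bottle",.671,-.06,.07)):
    m=(np.hypot(C[...,0]-x,C[...,1]-y)<.035)&(abs(Z-h)<.012);Q=C[m]
    print(n,len(Q),((Q.min(0)+Q.max(0))/2).round(3) if len(Q) else None, np.median(Q[:,2]).round(3) if len(Q) else None)
```

```text
[0.47272317 0.11621446 0.17442649]
black 0 None None
bush 83 [0.405 0.269 0.047] 0.049
alu 0 None None
red 238 [ 0.511 -0.298  0.046] 0.049
sleeve 159 [ 0.437 -0.285  0.06 ] 0.064
roller 196 [ 0.459 -0.099  0.042] 0.044
hex 109 [0.574 0.1   0.043] 0.041
bottle 41 [ 0.671 -0.06   0.066] 0.069
```

View pics/end.png

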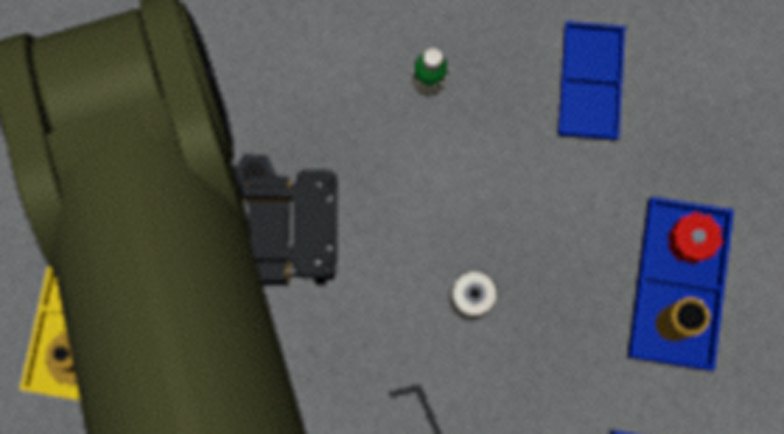

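The blue kit stands in place: red knob at (696,237), sleeve at (690,317). The roller and bottle are unmoved, but the arm hides the yellow tray, so I'm moving it aside.

play_rows --series '[{"dp": [5,38,0],"angular": [0,0,0],"hand": 0.25},{"dp": [5,38,0],"angular": [0,0,0],"hand": 0.25},{"dp": [5,38,0],"angular": [0,0,0],"hand": 0.25},{"dp": [5,38,0],"angular": [0,0,0],"hand": 0.25},{"dp": [5,38,0],"angular": [0,0,0],"hand": 0.25},{"dp": [5,38,0],"angular": [0,0,0],"hand": 0.25},{"dp": [5,38,0],"angular": [0,0,0],"hand": 0.25},{"dp": [0,0,0],"angular": [0,0,0],"hand": 0.25}]'

```text
clock: 25.08
tool_pos: [0.5079, -0.1572, 0.1735]
orientation: [[1.0, -0.009, 0.0], [-0.009, -1.0, -0.003], [0.0, 0.003, -1.0]]
contact_force: [-0.0, -0.2, 0.1]
gripper_width: 0.624
grip_force: 0.0
```

Run:
```python
from h import *
p=cams.grab_frame("top");C=cloud(p);print(sense()["tool_pos"])
cv2.imwrite("pics/end2.png",cv2.resize(cv2.cvtColor(p["frame"][85:240,120:400],cv2.COLOR_RGB2BGR),None,fx=2.8,fy=2.8,interpolation=cv2.INTER_CUBIC))
Z=C[...,2]
for n,x,y,h in(("black",.479,.252,.05),("bush",.407,.2665,.049),("alu",.553,.239,.049),("hex",.57,.1,.042)):
    m=(np.hypot(C[...,0]-x,C[...,1]-y)<.035)&(abs(Z-h)<.012);Q=C[m]
    print(n,len(Q),((Q.min(0)+Q.max(0))/2).round(3) if len(Q) else None, np.median(Q[:,2]).round(3) if len(Q) else None)
```

```text
[ 0.50795922 -0.1525688   0.17341739]
black 241 [0.478 0.252 0.047] 0.05
bush 108 [0.405 0.266 0.046] 0.049
alu 273 [0.552 0.24  0.045] 0.048
hex 188 [0.57  0.101 0.039] 0.042
```

View pics/end2.png

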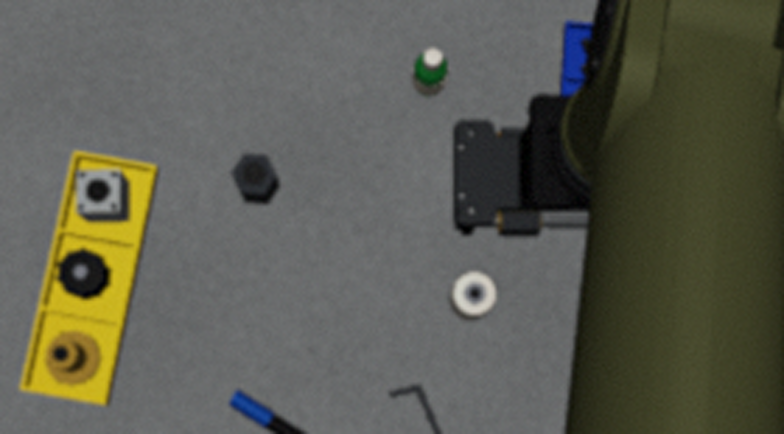

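The block (100,190), black knob (83,272) and bushing (73,357) each stand upright in their own yellow compartment. The nut is unmoved. I'm handing in.

play_rows --series '[{"dp": [0,0,0],"angular": [0,0,0],"hand": 0.25},{"dp": [0,0,0],"angular": [0,0,0],"hand": 0.25},{"dp": [0,0,0],"angular": [0,0,0],"hand": 0.25},{"dp": [0,0,0],"angular": [0,0,0],"hand": 0.25}]'

```text
clock: 25.47
tool_pos: [0.5077, -0.1473, 0.1741]
orientation: [[1.0, 0.003, 0.0], [0.003, -1.0, 0.0], [0.0, -0.0, -1.0]]
contact_force: [0.1, -0.4, 0.5]
gripper_width: 0.625
grip_force: 0.0
```

```bash
python3 -c "
from plant import robot
print(robot.hand_in())"
```

```text
the job is handed in; nothing more can be done
None
```

Both kits are made up and handed in at about 25 s: the last pictures show all five parts upright in their own compartments and the roller, nut and bottle unmoved, but the hand-in returned no verdict.

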